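Roll the knurled wheel to set a slate trimming stop

ROBOT

A 6-joint arm with a two-finger parallel gripper is mounted at the origin on a cart in front of the work surface, level with it; the furniture and walls round the work are solid. World frame = base frame: x ahead of the robot, y to its left, z up, the work surface at z = 0. Lengths are in mm, angles in rad, forces in N, time in s.
With the tool pointing down it reaches from about 275 to 850 mm from the base axis. Payload 5.2 kg.
Tool frame: the origin (TCP) lies on the centre line of the jaws, within the pads' length; the fingertips stand 17 mm ahead of it and the grasp point (between the pads) lies 2 mm behind it (bot.tips_ahead is the distance from the TCP to the fingertips, in mm); x points along the fingers, z is the direction in which the jaws open and shut, and the axes are right-handed (so a half turn about x gives the same grasp; the last joint's range is limited). The gripper opens to 85 mm and grips with 20 to 120 N. Pads are 22 mm wide; open, the fingers measure 114 mm over their backs; the gripper's body (76 mm by 85 mm) begins 54 mm behind the grasp point. The pads swing forward as they close: fully open they stand 13 mm farther back than shut.
Start: joints at [1.068, 0.259, 1.535, -0, 1.348, -0.203], TCP at [162.409, 525.479, 248.31] pointing down, gripper open.
Joint ranges: [-3.14, 3.14], [-0.91, 2.08], [0.19, 2.58], [-1.22, 4.36], [0.22, 2.71], [-3.12, 3.12]. Speed limits (rad/s): [2.57, 2.57, 3.14, 3.14, 3.14, 3.14].

INTERFACE

Orientations are given as a unit quaternion [w, x, y, z].
In Python, from cell import bot, get_image gives the robot as it stands. The module is installed in compiled form; this text tells all that it offers.
- The arm moves only by the shell command python3 -m jog 'ROWS' [OPENING]. ROWS is JSON, a list of rows, each a list of 2 entries, a list of its own where there are three numbers: the shift along the tool's x, y, z in mm, then the turn, a rotation vector about the tool's x, y, z in degrees. A call has 1 to 5 rows; each row is the pose to reach, as a shift and turn from the pose commanded when the call began, along the tool's axes at that moment; what a row does not reach only later rows make up. A row lasts 1/10 s, in which the tool goes at most 50 mm and 8.59 degrees, less where a joint would pass 70% of its speed; a pose out of reach is approached as far as the arm can. A call with a gripper value outside its range is refused whole. OPENING is the closure, from -1 (fully open) to 1 (shut), set as the call begins (- or left out, the last holds). The fingers move at their own pace and stop on an object; the grip force is fixed at half the most. Time passes only in rows, so rows that repeat a pose let the fingers close. It gives the time, the measured TCP pose, the force and the opening at its end, in the units of the state.
- bot.observe(): the state, without advancing time (a new reading comes with each control period).
- get_image(name): name is "side" or "top"; returns a dict with "frame" (384x512x3 uint8, red, green, blue), "depth" (384x512 float32, mm along the optical axis (not along the pixel's ray), 0 where there is no reading), "intrinsics" (3x3 intrinsics, pixels), "dist_coeffs" ([k1, k2, p1, p2, k3] as OpenCV has them; the pictures are not rectified), "rvec" (rotation vector, rad) and "tvec" (3), from world to camera coordinates, as OpenCV has them. Camera axes: x right, y down, z forward; pixel columns grow to the right and rows downward; lengths in mm; the calibration is good to about 2 mm. A picture is of the moment at which its call begins.
- bot.finish_job(): hands the job in, once; it reports no verdict.
The state is a dict: "t": time; "q": joint angles; "dq": joint speeds; "tau": joint torques, N m; "eef_pos": TCP position; "tool_rot": TCP orientation; "contact_force": force on the tool from outside, world axes, zero at the start; "torque": the same for the moment, N m; "finger_gap": finger opening in mm.
Only numpy, scipy, OpenCV 4.12 (cv2) and the standard library are available. Lean on these libraries where they do the work, as an engineer would, in place of code of your own. Each camera call takes 0.05 s, during which the arm holds its last target. There are 200 camera calls.

TASK

Set the slate trimming jig for the next piece: with a fingertip on top of the knurled wheel, roll the wheel's top away from the fixed fence, so that the gap closes, until the moving jaw's thin pointer stands within the width of the gauge index's nose. Move the jaw only by the wheel, never by touching the jaw itself; pick nothing up, leave the loose slates, chisel and pencil where they lie, and finish with the hand clear.

Things in the scene. Friction and masses are not known exactly. Their poses are not given: they have to be found in the camera images.
- jig: Grey jig bolted to the bench: base plate 130 (x) x 330 (y) x 12 mm; origin at the centre of its underside, z up. A fixed steel fence, 42 mm high, stands across its -y end (inner face at y = -118 mm). The wheel's housing stands at the +y end: 51 mm in x, y = 65 to 145 mm, two cheeks, stepped up to 76 mm above the bench, the wheel between them. The wheel is the highest part.
- wheel_top (a point): Fixed point: top of the unpressed knurled steel wheel (56 mm diameter, 24 mm wide, axle level along the jig's x), 84 mm above the bench, 8 mm above the cheeks, at jig x = 0, y = 105 mm. Wheel and jaw ride on one sprung carriage: pressed from above they sink together, up to 5 mm, pushing back with 3 N at first, 8 N when fully down; 2 to 4 mm is a good press.
- wheel (a joint): Turn of the wheel in rad, 0 (start) to 5 (end stop). Grows as the wheel's top is rolled toward the jig's +y (away from the fence); the rack under it then moves the jaw 10 mm per rad toward the fence. Rolling back moves it back. About 1 N along the rim turns it; it stays where it is left. A fingertip that does not slip turns it 1 rad per 28 mm over the top.
- jaw: Moving jaw, an aluminium bar 80 (x) x 16 (y) x 18 mm on two thin rails, top 42 mm above the bench, with a flat rack bar 12 mm wide running from it under the wheel. It slides along the jig's -y toward the fence, 0 to 50 mm. Its frame's axes are parallel to the jig's; its origin lay on the jig's origin at the start. Do not touch it.
- pointer_tip (a point): Tip of the jaw's thin dark pointer, 3 mm wide, which sticks out of the jaw toward the jig's -x, 39 mm above the bench; it moves with the jaw.
- gauge: Gauge index: fixed steel block 20 mm wide with a dark nose, 5 mm wide along y, on the scale rail along the jig's -x edge. Axes parallel to the jig's; origin at the middle of its underside, nose at its y = 0. At the start the pointer is 12 to 38 mm from it on the +y side and later passes 3 mm in front of the nose without touching.
- gauge_nose (a point): Middle of the end of the index's nose, 36 mm above the bench, facing the pointer. The job is done when the pointer tip has the same place along the jig's y, within 2.5 mm.
- bay_slate: Loose bystander: small slate offcut 50 x 63 x 8 mm lying on the jig between fence and jaw; origin at the centre of its underside. The jaw never reaches it.
- rear_slate: Loose bystander: slate part 64 x 100 x 8 mm on the bench behind the jig; origin at the centre of its underside.
- slate_chisel: Loose bystander: slater's chisel, a steel bar 298 mm long (its y) and 36 mm wide, on the bench in front of the jig; origin at the centre of its underside.
- carpenter_pencil: Loose bystander: flat carpenter's pencil 178 mm long (its y), on the bench to the left; origin at the centre of its underside.
- slate_part_6: Loose bystander: slate part 62 x 96 x 8 mm on the bench far left; origin at the centre of its underside.

How it is judged:
By the outcome, as a careful person would: the job done as asked, in the order asked, and still so for the second after the job is handed in, with the robot touching nothing.
It also fails if it takes over 42 s, if anything falls off the work surface, if the arm or the gripper's body presses on something with over 40 N, if the wrist force passes 120 N, or if a joint passes its speed limit or range.

## Working session

There is one attempt and no reset: what is moved stays moved. The work goes in short steps, Python scripts to look and compute and a shell command to move; the robot and the scene stay as the last step left them, time stands still between calls to the robot, and variables do not carry over. Pictures are saved under pics/ and viewed, about 8 in all and at most 12, crops included, and the job is handed in when it is done.

```bash
mkdir -p pics
cat > h.py <<'E'
import numpy as np, cv2
from cell import bot, get_image
def cam(n):
    d=get_image(n); d['K']=np.array(d['intrinsics'],float); d['D']=np.array(d['dist_coeffs'],float)
    d['R']=cv2.Rodrigues(np.array(d['rvec'],float))[0]; d['t']=np.array(d['tvec'],float).ravel(); return d
def ray(d,uv,z):
    p=cv2.undistortPoints(np.array(uv,float).reshape(-1,1,2),d['K'],d['D']).reshape(-1,2)
    r=np.c_[p,np.ones(len(p))]@d['R']; c=-d['R'].T@d['t']
    return c+r*((z-c[2])/r[:,2])[:,None]
def proj(d,P): return cv2.projectPoints(np.array(P,float).reshape(-1,3),np.array(d['rvec'],float),d['t'],d['K'],d['D'])[0].reshape(-1,2)
def save(d,name,crop=None,s=1):
    f=d['frame'][:,:,::-1]
    if crop: f=f[crop[1]:crop[3],crop[0]:crop[2]]
    cv2.imwrite('pics/'+name,cv2.resize(f,None,fx=s,fy=s,interpolation=cv2.INTER_CUBIC))
E
python3 - <<'E'
from h import *
ims=[]
for n in('top','side'):
    d=cam(n); print(n,-d['R'].T@d['t'],d['R'][2]); save(d,n+'0.png',None,1.5)
o=bot.observe(); print(o['eef_pos'],o['tool_rot'],o['contact_force'],o['finger_gap'],bot.tips_ahead,o['t'])
E
```

```text
top [ 354.49614578  130.70486874 1057.29900142] [ 0.22388016  0.00583774 -0.9745992 ]
side [ 173.16398172 -640.01527712  566.37157447] [ 0.39772855  0.78077975 -0.48186615]
[162.18858988 525.08607179 247.56453447] [ 0.56853452 -0.41998378  0.56958021  0.41947648] [-0.25344712 -0.51662058  0.18248281] 85.2127622141802 17.0 0.1
```

View pics/top0.png

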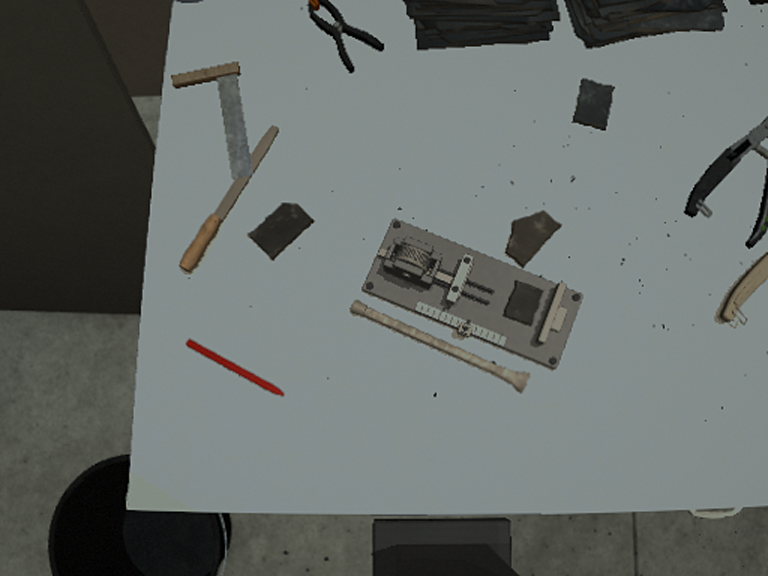

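View pics/side0.png

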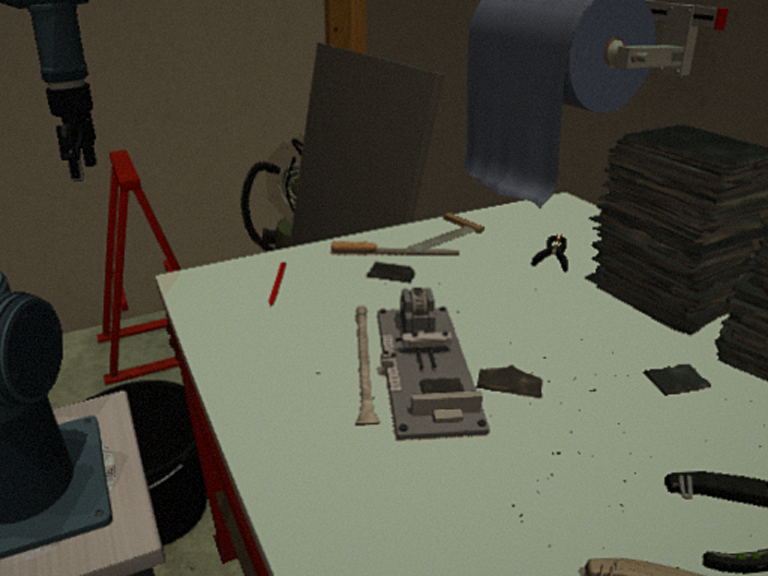

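The top view shows the jig with its plate corners at about (395,220), (583,293), (557,368) and (362,290) in the enlarged picture. The wheel is near (412,260), the jaw bar near (460,280) and the gauge near (463,328). The side view confirms the housing at the far (+y) end. Next I'll zoom in.

Run:
```python
from h import *
d=cam('top'); save(d,'top1.png',(230,135,400,255),4.7)
c=np.array([(395,220),(583,293),(557,368),(362,290)])/1.5
P=ray(d,c,12); print(P.round(1))
print([np.linalg.norm(P[i]-P[(i+1)%4]).round(1) for i in range(4)])
ctr=P.mean(0); y=(P[0]+P[3]-P[1]-P[2]);y/=np.linalg.norm(y); x=np.cross(y,[0,0,1]); print(ctr,y,x)
w=ctr+105*y; w[2]=84; print('wheel top',w, proj(d,w)); 
q=bot.observe()['tool_rot']
from scipy.spatial.transform import Rotation as Ro
print(Ro.from_quat(np.roll(q,-1)).as_matrix().round(3))
```

```text
[[ 713.7  125.8   12. ]
 [ 592.8 -173.9   12. ]
 [ 473.3 -125.9   12. ]
 [ 597.   177.9   12. ]]
[np.float64(323.2), np.float64(128.8), np.float64(328.1), np.float64(127.7)]
[594.2099981    0.96680264  12.        ] [0.37550848 0.92681896 0.        ] [ 0.92681896 -0.37550848  0.        ]
wheel top [633.63838847  98.28279328  84.        ] [[275.78581585 170.16251827]]
[[-0.001 -0.955  0.295]
 [-0.001  0.295  0.955]
 [-1.     0.    -0.001]]
```

View pics/top1.png

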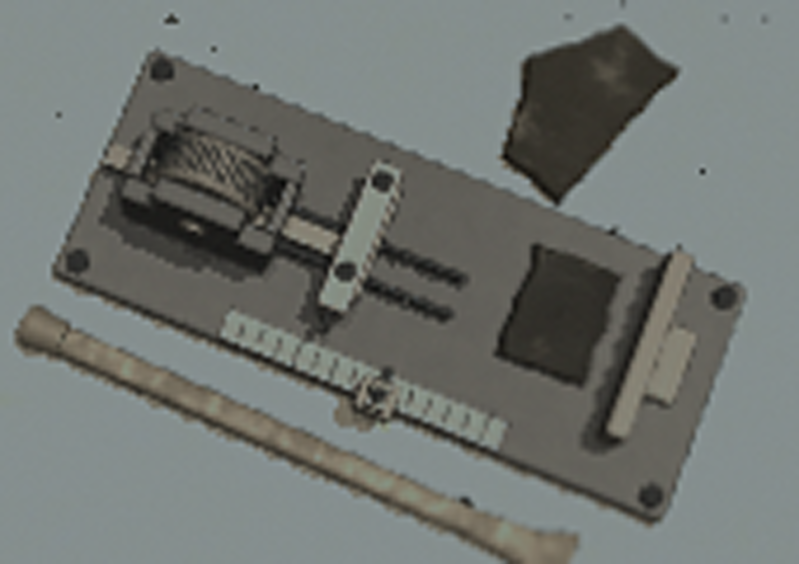

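The crop shows the wheel centre at about (215,168), as predicted from the plate corners. The pointer tip is at about (320,325) and the nose tip at about (387,372). Now I'll work out the refined pose and the distance along y.

```bash
cat >> h.py <<'E'
from scipy.spatial.transform import Rotation as Ro
def toolR(): 
    o=bot.observe(); return np.array(o['eef_pos']),Ro.from_quat(np.roll(o['tool_rot'],-1)).as_matrix(),o
E
python3 - <<'E'
from h import *
d=cam('top')
cr=lambda a:np.array(a,float)/4.7+[230,135]
P=ray(d,cr([(155,52),(745,287),(657,520),(55,275)]),12)
print([np.linalg.norm(P[i]-P[(i+1)%4]).round(1) for i in range(4)])
ctr=P.mean(0); y=(P[0]+P[3]-P[1]-P[2]);y/=np.linalg.norm(y); x=np.cross(y,[0,0,1]); print(ctr,y,x,np.degrees(np.arctan2(y[1],y[0])))
np.save('jig.npy',[ctr,x,y])
w=ctr+105*y; w[2]=84; print('wheel',w,proj(d,w))
for n,p,z in(('ptr',(320,325),39),('nose',(387,372),36),('gaugebody',(377,395),40),('wheel',(215,166),84)):
    q=ray(d,cr([p]),z)[0]-ctr; print(n,(q@x).round(1),(q@y).round(1))
# wheel height by depth
u,v=proj(d,w)[0].astype(int); z=d['depth'][v-3:v+4,u-3:u+4]; 
c=-d['R'].T@d['t']; k=np.linalg.norm
print('depth height', c[2]+(np.median(z)/((w-c)@d['R'][2]))*(w[2]-c[2]))
t,R,o=toolR(); e=w+[0,0,17+30]-t; print('shift tool axes to 30 above',R.T@e, o['t'], np.degrees(np.arctan2(R[1,2],R[0,2])))
E
```

```text
[np.float64(324.8), np.float64(129.0), np.float64(324.0), np.float64(128.8)]
[593.86725571   2.00595345  12.        ] [0.38251408 0.92394966 0.        ] [ 0.92394966 -0.38251408  0.        ] 67.51050239098906
wheel [634.03123386  99.0206681   84.        ] [[275.45470865 169.99277807]]
ptr -43.0 29.8
nose -51.6 -9.1
gaugebody -64.9 -8.6
wheel -0.5 104.1
depth height 81.92446203553277
shift tool axes to 30 above [ 116.9560882  -576.62878504 -267.70199275] 0.2 72.82216313678116
```

```bash
python3 -m jog '[[[0,-192,-89],[0,0,0]],[[0,-192,-89],[0,0,0]],[[0,-192,-89],[0,0,0]],[[0,-192,-89],[0,0,0]],[[0,-192,-89],[0,0,0]]]' 1
python3 -m jog '[[[0,-192,-89],[0,0,0]],[[0,-192,-89],[0,0,0]],[[0,-192,-89],[0,0,0]],[[0,-192,-89],[0,0,0]],[[0,-192,-89],[0,0,0]]]'
python3 -m jog '[[[0,-192,-89],[0,0,0]],[[0,-192,-89],[0,0,0]],[[0,-192,-89],[0,0,0]],[[0,-192,-89],[0,0,0]],[[0,-192,-89],[0,0,0]]]'
python3 -m jog '[[[0,0,0],[5.3,0,0]],[[0,0,0],[5.3,0,0]],[[0,0,0],[5.3,0,0]]]'
cat > rel.py <<'E'
from h import *
c,x,y=np.load('jig.npy'); w=c+105*y; w[2]=84
t,R,o=toolR(); e=t-w; f=np.array(o['contact_force'])
print('rel jig x %.1f y %.1f tip above wheel top %.1f | tilt %s zang %.1f | F jig %.1f %.1f %.1f gap %.1f t %.1f'%(e@x,e@y,e[2]-17,R[2].round(3),np.degrees(np.arctan2(R[1,2],R[0,2])),f@x,f@y,f[2],o['finger_gap'],o['t']))
print('to 12 above, y-10:',R.T@(w-10*y+[0,0,29]-t))
E
python3 rel.py
```

```text
t: 0.7
eef_pos: [322.7, 380.8, 248.2]
tool_rot: [0.57, -0.419, 0.57, 0.418]
contact_force: [-1.5, -0.4, 0.1]
finger_gap: 11.9
t: 1.2
eef_pos: [480.0, 239.1, 248.0]
tool_rot: [0.57, -0.419, 0.57, 0.418]
contact_force: [-0.7, 0.0, 0.1]
finger_gap: 0.4
t: 1.7
eef_pos: [636.7, 97.2, 247.2]
tool_rot: [0.57, -0.419, 0.57, 0.418]
contact_force: [0.1, 0.2, -0.0]
finger_gap: 0.1
t: 2.0
eef_pos: [633.2, 101.6, 248.1]
tool_rot: [0.587, -0.394, 0.587, 0.394]
contact_force: [-0.9, 0.4, 0.2]
finger_gap: 0.3
rel jig x -1.8 y 2.0 tip above wheel top 147.1 | tilt [-1.     0.001  0.   ] zang 67.7 | F jig -1.0 0.0 0.2 gap 0.3 t 2.0
to 12 above, y-10: [135.12767655  -1.86549865 -12.02219105]
```

```bash
python3 -m jog '[[[45,-2,-12],[0,0,0]],[[90,-2,-12],[0,0,0]],[[125,-2,-12],[0,0,0]],[[135,-2,-12],[0,0,0]],[[135,-2,-12],[0,0,0]]]'
python3 rel.py
python3 - <<'E'
from h import *
d=cam('side');save(d,'s1.png',(230,150,340,300),4)
c,x,y=np.load('jig.npy');w=c+105*y; w[2]=84
print((proj(d,w)-[230,150])*4)
E
```

```text
t: 2.5
eef_pos: [629.9, 89.3, 112.2]
tool_rot: [0.587, -0.393, 0.588, 0.394]
contact_force: [-0.5, 0.4, 0.1]
finger_gap: -0.0
rel jig x -0.1 y -10.5 tip above wheel top 11.2 | tilt [-1.     0.003 -0.001] zang 67.6 | F jig -0.6 0.2 0.1 gap -0.0 t 2.5
to 12 above, y-10: [-0.82970862 -0.13217228  0.5293975 ]
[[190.06335159 171.49844902]]
```

View pics/s1.png

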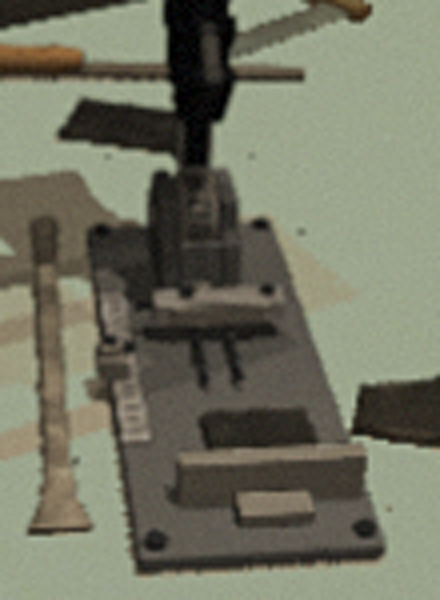

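The side view shows the shut fingers at about (195,165), just above the knurled wheel at about (204,185). The wheel may sit slightly to jig +x of where I put it, so I'll check with depth points.

Run:
```python
from h import *
c,x,y=np.load('jig.npy'); c=c*[1,1,0]
for n in('side','top'):
    d=cam(n); v,u=np.mgrid[:384,:512]; m=(d['depth']>0)
    uv=np.c_[u[m],v[m]].astype(float); p=cv2.undistortPoints(uv.reshape(-1,1,2),d['K'],d['D']).reshape(-1,2)
    P=(np.c_[p,np.ones(len(p))]*d['depth'][m][:,None]-d['t'])@d['R']-c
    J=np.c_[P@x,P@y,P[:,2]]
    k=lambda z0,z1,y0,y1:J[(J[:,2]>z0)&(J[:,2]<z1)&(J[:,1]>y0)&(J[:,1]<y1)&(abs(J[:,0])<80)]
    for nm,a in(('wheel',k(77.5,88,70,140)),('cheek',k(60,76,50,140)),('finger',k(94,118,60,150)),('fence',k(37,45,-140,-105)),('jawbar',k(37,45,10,60)),('base',k(8,15,-170,170))):
        if len(a): print(n,nm,len(a),'pct5/50/95',np.percentile(a,[5,50,95],axis=0).round(1).tolist())
    tip=c+95*y+[0,0,95.]; print('tip px',proj(d,tip),'wheeltop',proj(d,c+105*y+[0,0,84.]),'front cheek corners',proj(d,[c+65*y+s*25.5*x+[0,0,50] for s in(-1,1)]))
```

```text
side wheel 51 pct5/50/95 [[-7.4, 87.8, 77.7], [1.2, 97.9, 80.9], [11.5, 111.8, 84.2]]
side cheek 198 pct5/50/95 [[-21.8, 78.3, 61.3], [-1.8, 85.9, 72.1], [23.7, 120.7, 75.5]]
side finger 56 pct5/50/95 [[-9.6, 79.6, 97.2], [-1.6, 85.4, 108.6], [7.7, 90.1, 116.8]]
side fence 240 pct5/50/95 [[-35.1, -130.2, 37.7], [8.0, -126.5, 41.6], [54.3, -119.3, 43.4]]
side jawbar 166 pct5/50/95 [[-28.9, 17.0, 37.5], [5.3, 23.4, 40.5], [41.1, 34.1, 43.9]]
side base 2674 pct5/50/95 [[-59.0, -161.5, 9.6], [-14.9, -34.1, 12.1], [60.7, 132.6, 14.3]]
tip px [[278.25145341 190.97753329]] wheeltop [[277.5158379  192.87461226]] front cheek corners [[269.19962811 212.91160409]
 [289.36680664 212.05674766]]
top wheel 58 pct5/50/95 [[-8.3, 96.0, 77.6], [-3.7, 112.7, 80.6], [4.9, 122.8, 84.4]]
top cheek 61 pct5/50/95 [[-15.7, 80.5, 61.6], [-3.5, 126.0, 71.9], [8.6, 132.5, 75.6]]
top finger 23 pct5/50/95 [[-10.9, 83.4, 103.8], [-9.7, 93.6, 110.4], [-5.6, 104.4, 116.9]]
top fence 221 pct5/50/95 [[-34.6, -127.7, 37.6], [10.6, -121.9, 40.3], [55.8, -116.6, 42.9]]
top jawbar 41 pct5/50/95 [[30.2, 21.8, 39.0], [37.5, 28.2, 41.7], [44.8, 34.7, 44.4]]
top base 1206 pct5/50/95 [[-58.8, -160.0, 8.4], [-3.2, -115.5, 10.8], [61.7, 18.5, 14.1]]
tip px [[279.79910487 170.29172338]] wheeltop [[275.45470865 169.99277807]] front cheek corners [[286.97120838 190.45944381]
 [295.16567847 170.66412748]]
```

```bash
python3 -m jog '[[[6,-2,0],[0,0,0]],[[10,-2,0],[0,0,0]],[[11,-2,0],[0,0,0]],[[12,-2,0],[0,0,0]],[[12,-2,0],[0,0,0]]]'; python3 rel.py
python3 -m jog '[[[1,0,0],[0,0,0]],[[1,0,0],[0,0,0]]]'; python3 rel.py
```

```text
t: 3.15
eef_pos: [632.9, 87.6, 101.2]
tool_rot: [0.588, -0.393, 0.588, 0.393]
contact_force: [0.1, -0.0, 0.5]
finger_gap: -0.0
rel jig x 3.3 y -11.0 tip above wheel top 0.2 | tilt [-1.  0. -0.] zang 67.5 | F jig 0.1 0.0 0.5 gap -0.0 t 3.1
to 12 above, y-10: [-11.80618123   3.30611147   0.95187609]
t: 3.35
eef_pos: [633.0, 87.6, 100.3]
tool_rot: [0.588, -0.393, 0.588, 0.393]
contact_force: [-0.5, -0.4, 0.1]
finger_gap: 0.2
rel jig x 3.4 y -10.9 tip above wheel top -0.7 | tilt [-1.  0. -0.] zang 67.5 | F jig -0.3 -0.6 0.1 gap 0.2 t 3.4
to 12 above, y-10: [-12.74923033   3.38911349   0.91981138]
```

```bash
for i in 1; do python3 -m jog '[[[1,1,0],[0,0,0]],[[1,1,0],[0,0,0]]]'|grep force; python3 -m jog '[[[1,0,0],[0,0,0]],[[1,0,0],[0,0,0]]]'|grep force;  done; python3 rel.py
```

```text
contact_force: [0.8, -1.3, 3.0]
contact_force: [1.7, -1.4, 3.8]
rel jig x 3.2 y -10.8 tip above wheel top -2.1 | tilt [-1.    -0.002  0.   ] zang 67.5 | F jig 2.1 -0.6 3.8 gap 0.0 t 3.8
to 12 above, y-10: [-14.07807348   3.12632822   0.80136007]
```

```bash
python3 -m jog '[[[1,0,0],[0,0,0]],[[2,0,0],[0,0,0]]]'|grep force; python3 -m jog '[[[0,0,4],[0,0,0]],[[0,0,8],[0,0,0]],[[0,0,12],[0,0,0]],[[0,0,16],[0,0,0]],[[0,0,20],[0,0,0]]]'|grep force; python3 rel.py
python3 - <<'E'
from h import *
d=cam('top');save(d,'t2.png',(230,135,400,255),4.7)
E
```

```text
contact_force: [1.6, -1.9, 5.4]
contact_force: [1.1, -0.8, 5.8]
rel jig x 3.2 y 9.4 tip above wheel top -3.8 | tilt [-1.    -0.002  0.   ] zang 67.5 | F jig 1.3 -0.3 5.8 gap 0.1 t 4.5
to 12 above, y-10: [-15.85646459   3.17398294 -19.35257457]
```

View pics/t2.png

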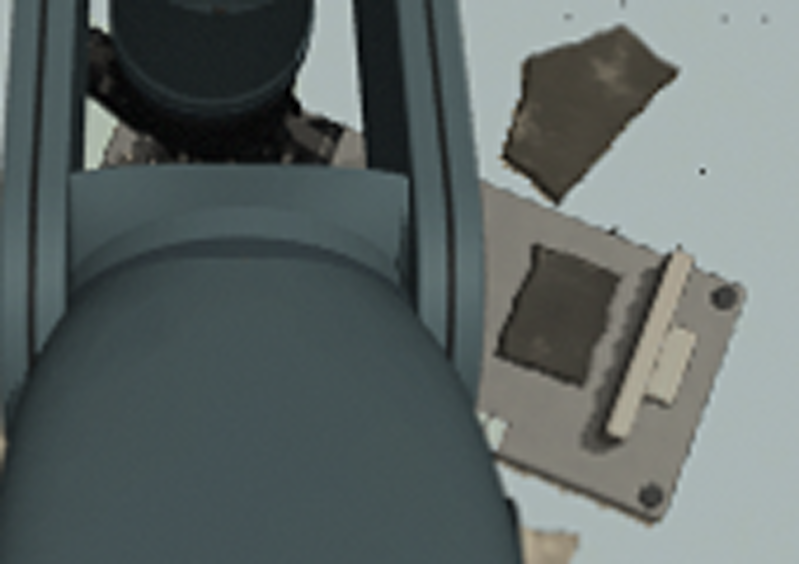

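The arm hides the jig in the top view, so I'll track the jaw from the side camera. First I'll lift, return and measure.

```bash
python3 -m jog '[[[-5,0,0],[0,0,0]],[[-9,0,0],[0,0,0]],[[-9,0,-20],[0,0,0]],[[-9,0,-20],[0,0,0]]]'|grep force; python3 rel.py
cat > jaw.py <<'E'
from h import *
import sys
c,x,y=np.load('jig.npy'); c=c*[1,1,0]; d=cam('side')
m=(d['depth']>0); v,u=np.nonzero(m); p=cv2.undistortPoints(np.c_[u,v].astype(float).reshape(-1,1,2),d['K'],d['D']).reshape(-1,2)
P=(np.c_[p,np.ones(len(p))]*d['depth'][m][:,None]-d['t'])@d['R']-c
J=np.c_[P@x,P@y,P[:,2]]; a=J[(J[:,2]>36)&(J[:,2]<47)&(J[:,1]>-30)&(J[:,1]<60)&(abs(J[:,0]-3)<35)]
print('jaw y',len(a),np.percentile(a[:,1],[10,50,90]).round(1))
if len(sys.argv)>1: save(d,sys.argv[1],(235,190,315,250),8)
E
python3 jaw.py s2.png
```

```text
contact_force: [-1.2, 0.0, 0.1]
rel jig x 1.2 y -13.5 tip above wheel top 3.4 | tilt [-1.     0.003 -0.002] zang 67.5 | F jig -1.1 -0.4 0.1 gap 0.4 t 4.9
to 12 above, y-10: [-8.6031022   1.27009283  3.43190217]
jaw y 161 [10.7 15.5 25.1]
```

View pics/s2.png

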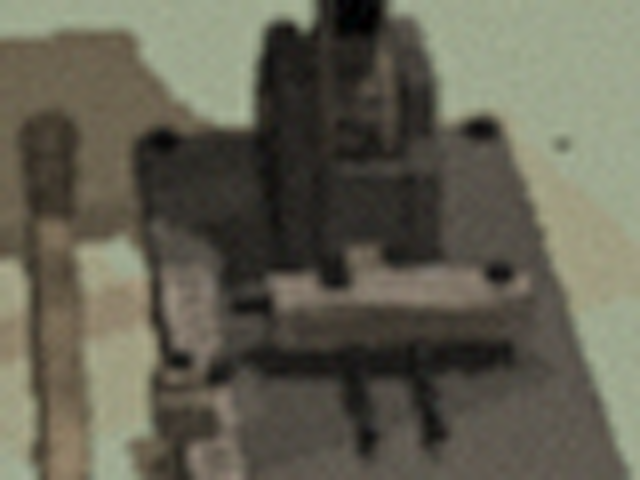

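The stroke moved the jaw about 7 mm, with no slip. In the crop the pointer tip is at (238,303) and the nose end at (220,370).

```bash
cat > pt.py <<'E'
from h import *
import sys
c,x,y=np.load('jig.npy'); d=cam('side')
a=list(map(float,sys.argv[1:5])); v=[]
for p,z in((a[:2],39),(a[2:],36)):
    q=ray(d,np.array([p])/8+[235,190],z)[0]-c; v.append(q@y); print((q@x).round(1),(q@y).round(1))
print('gap',v[0]-v[1])
E
python3 pt.py 238 303 220 370
```

```text
-42.1 16.0
-50.8 -13.7
gap 29.724415263569583
```

```bash
python3 -m jog '[[[5,0,0],[0,0,0]],[[9,0,0],[0,0,0]],[[9,0,0],[0,0,0]]]'|grep force
python3 -m jog '[[[0,0,4],[0,0,0]],[[0,0,8],[0,0,0]],[[0,0,12],[0,0,0]],[[0,0,16],[0,0,0]],[[0,0,20],[0,0,0]]]'|grep force
python3 -m jog '[[[-5,0,0],[0,0,0]],[[-9,0,0],[0,0,0]],[[-9,0,-20],[0,0,0]],[[-9,0,-20],[0,0,0]]]'|grep force; python3 jaw.py
python3 -m jog '[[[5,0,0],[0,0,0]],[[9,0,0],[0,0,0]],[[9,0,0],[0,0,0]]]'|grep force
python3 -m jog '[[[0,0,4],[0,0,0]],[[0,0,8],[0,0,0]],[[0,0,12],[0,0,0]],[[0,0,16],[0,0,0]],[[0,0,20],[0,0,0]]]'|grep force
python3 -m jog '[[[-5,0,0],[0,0,0]],[[-9,0,0],[0,0,0]],[[-9,0,-20],[0,0,0]],[[-9,0,-20],[0,0,0]]]'|grep force; python3 jaw.py
python3 -m jog '[[[5,0,0],[0,0,0]],[[9,0,0],[0,0,0]],[[9,0,0],[0,0,0]]]'|grep force
python3 -m jog '[[[0,0,4],[0,0,0]],[[0,0,8],[0,0,0]],[[0,0,12],[0,0,0]],[[0,0,16],[0,0,0]],[[0,0,20],[0,0,0]]]'|grep force
python3 -m jog '[[[-5,0,0],[0,0,0]],[[-9,0,0],[0,0,0]],[[-9,0,-20],[0,0,0]],[[-9,0,-20],[0,0,0]]]'|grep force; python3 jaw.py s3.png; python3 rel.py
```

```text
contact_force: [-1.0, -1.6, 6.8]
contact_force: [-1.4, -0.3, 6.4]
contact_force: [-0.7, -1.0, 0.3]
jaw y 165 [ 3.2  7.3 16.7]
contact_force: [-1.4, -2.3, 6.5]
contact_force: [-0.1, -1.3, 6.6]
contact_force: [0.4, -0.4, 0.2]
jaw y 174 [-4.4  0.3  9.6]
contact_force: [-1.0, -3.0, 7.1]
contact_force: [-0.8, -0.2, 6.8]
contact_force: [-0.6, -0.4, 0.5]
jaw y 185 [-11.8  -7.4   2.3]
rel jig x 2.0 y -12.6 tip above wheel top 3.8 | tilt [-1.     0.002 -0.001] zang 67.4 | F jig -0.5 -0.1 0.5 gap -0.3 t 8.8
to 12 above, y-10: [-8.19460304  2.00361368  2.56406298]
```

View pics/s3.png

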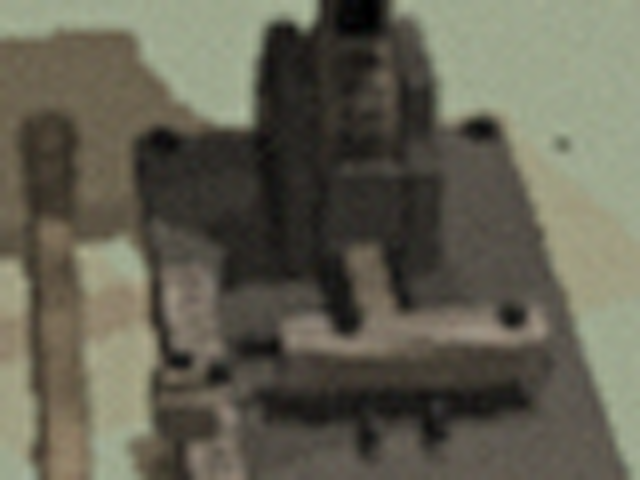

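The jaw moves about 7.5 mm per stroke. The pointer tip is now at about (243,347) and the nose end at about (220,371).

```bash
python3 pt.py 243 347 220 371
python3 - <<'E'
from h import *
c,x,y=np.load('jig.npy'); c=c*[1,1,0]; d=cam('side')
for q in(-10,0):
  for X,z in((-45,39),(-42,39),(-48,36)): print(q,X,(proj(d,c+X*x+q*y+[0,0,z])-[235,190])[0]*8)
E
```

```text
-43.3 -6.9
-50.9 -14.2
gap 7.315893978116925
-10 -45 [238.50469341 353.42316063]
-10 -42 [248.68412074 352.95358087]
-10 -48 [228.1093349  362.28888674]
0 -45 [234.60245556 333.94472255]
0 -42 [244.68792789 333.48468935]
0 -48 [224.30981777 342.75576676]
```

```bash
python3 -m jog '[[[5,0,0],[0,0,0]],[[9,0,0],[0,0,0]],[[9,0,0],[0,0,0]]]'|grep force
python3 -m jog '[[[0,0,4],[0,0,0]],[[0,0,8],[0,0,0]],[[0,0,11],[0,0,0]],[[0,0,13],[0,0,0]],[[0,0,13],[0,0,0]]]'|grep force
python3 -m jog '[[[-5,0,0],[0,0,0]],[[-9,0,0],[0,0,0]],[[-50,0,-13],[0,0,0]],[[-90,0,-13],[0,0,0]],[[-90,0,-13],[0,0,0]]]'|grep force; python3 jaw.py s4.png
python3 -m jog '[[[0,50,0],[0,0,0]],[[0,100,0],[0,0,0]],[[0,150,40],[0,0,0]],[[0,180,80],[0,0,0]],[[0,180,130],[0,0,0]]]'
python3 -m jog '[[[0,0,50],[0,0,0]],[[0,0,100],[0,0,0]],[[0,0,150],[0,0,0]],[[0,0,150],[0,0,0]],[[0,0,150],[0,0,0]]]'
python3 -c "
from h import *
d=cam('top');save(d,'t3.png',(250,155,350,230),8)"
```

```text
contact_force: [-1.8, -1.4, 7.1]
contact_force: [-0.6, -0.5, 6.7]
contact_force: [-0.1, 0.0, 0.8]
jaw y 180 [-16.9 -11.7  -2.7]
t: 10.7
eef_pos: [508.1, 267.2, 184.9]
tool_rot: [0.586, -0.392, 0.59, 0.394]
contact_force: [1.5, -0.0, 0.8]
finger_gap: 0.2
t: 11.2
eef_pos: [568.7, 405.5, 183.0]
tool_rot: [0.586, -0.393, 0.589, 0.394]
contact_force: [-0.4, 0.1, -0.4]
finger_gap: -0.3
```

View pics/t3.png

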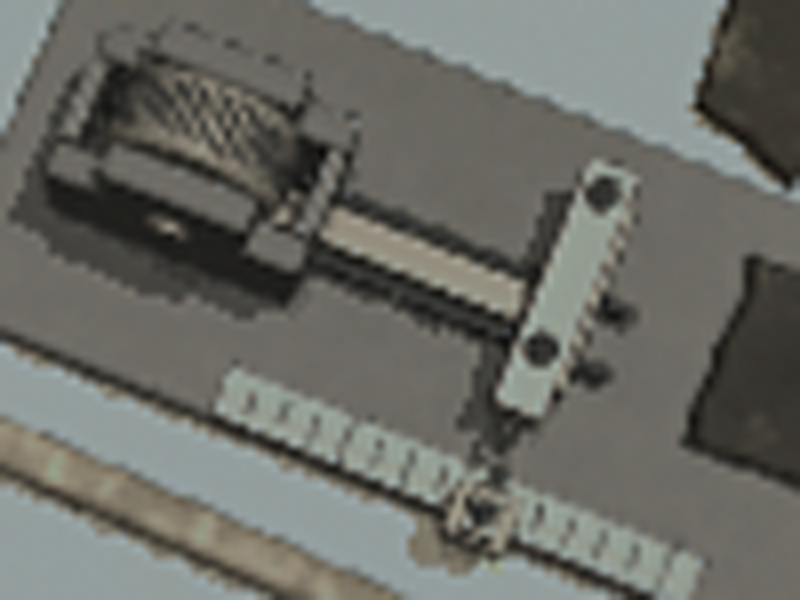

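View pics/s4.png

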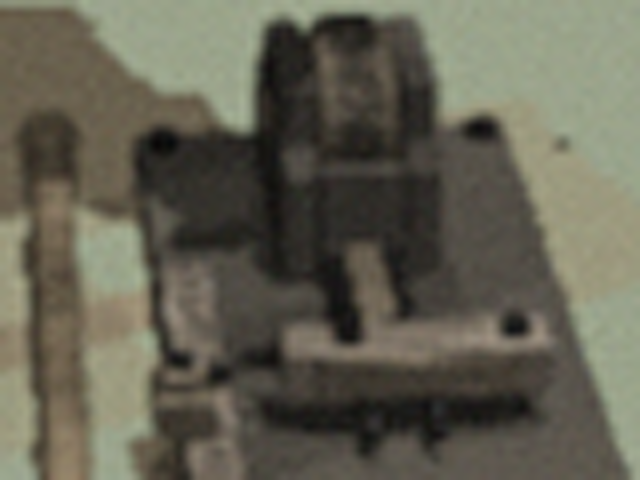

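The top view now shows the pointer region at about (505,435) beside the nose at about (497,470). In the side view the pointer tip is at about (245,357) and the nose at (220,371). The remaining gap is only a few mm, so I'll put both zooms in one picture.

```bash
python3 jaw.py
python3 - <<'E'
from h import *
c,x,y=np.load('jig.npy'); c=c*[1,1,0]
out=[]
for n,(u,v) in(('top',(312,212)),('side',(266,233))):
    d=cam(n); f=d['frame'][v-14:v+14,u-14:u+14,::-1]; f=np.clip(f.astype(float)*1.6,0,255).astype('uint8')
    out.append(cv2.resize(f,None,fx=14,fy=14,interpolation=cv2.INTER_CUBIC))
    for q in(-10,-5): 
        for X,z in((-45,39),(-48,36)): print(n,q,X,(proj(d,c+X*x+q*y+[0,0,z])[0]-[u-14,v-14]).round(2)*14+7)
cv2.imwrite('pics/z5.png',np.hstack(out))
E
```

```text
jaw y 182 [-16.9 -12.5  -3.1]
top -10 -45 [229.18 195.3 ]
top -10 -48 [220.5  215.32]
top -5 -45 [200.76 183.82]
top -5 -48 [192.22 203.84]
side -10 -45 [186.34 219.52]
side -10 -48 [168.14 235.06]
side -5 -45 [182.98 202.3 ]
side -5 -48 [164.92 217.84]
```

View pics/z5.png

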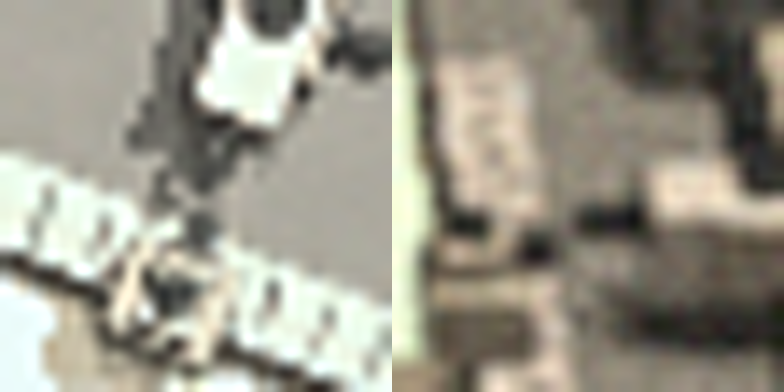

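Zoom readings:
- **Side:** the pointer tip is at y ≈ -10.0 and the nose at about -12.8, a gap of about 2.8 mm.
- **Top:** the pointer is at about -6.6 and the nose at about -7.5, a gap of about 1 mm.

The mean gap is about 2 mm, so I'll make one small stroke of 5 mm, which should move the jaw about 1.9 mm.

```bash
python3 -m jog '[[[0,0,-50],[0,0,0]],[[0,0,-100],[0,0,0]],[[0,0,-150],[0,0,0]],[[0,0,-150],[0,0,0]],[[0,0,-150],[0,0,0]]]' >/dev/null
python3 -m jog '[[[0,0,-50],[0,0,0]],[[0,-40,-90],[0,0,0]],[[0,-80,-130],[0,0,0]],[[0,-130,-130],[0,0,0]],[[0,-180,-130],[0,0,0]]]' > /dev/null
python3 -m jog '[[[0,0,5],[0,0,0]],[[40,0,5],[0,0,0]],[[75,0,5],[0,0,0]],[[80,0,5],[0,0,0]],[[80,0,5],[0,0,0]]]' ; python3 rel.py
```

```text
t: 12.9
eef_pos: [621.8, 86.7, 105.8]
tool_rot: [0.587, -0.393, 0.588, 0.394]
contact_force: [0.4, 0.5, 0.2]
finger_gap: -0.1
rel jig x -6.6 y -16.1 tip above wheel top 4.8 | tilt [-1.     0.002 -0.   ] zang 67.6 | F jig 0.1 0.6 0.2 gap -0.1 t 12.9
to 12 above, y-10: [-7.25013138 -6.58769648  6.04571386]
```

```bash
python3 -m jog '[[[0,-8.5,11],[0,0,0]],[[0,-8.5,11],[0,0,0]],[[0,-8.5,11],[0,0,0]]]' >/dev/null; python3 rel.py
python3 -m jog '[[[5,0,0],[0,0,0]],[[8.5,0,0],[0,0,0]],[[8.5,0,0],[0,0,0]]]'|grep force; python3 rel.py
```

```text
rel jig x 3.4 y -4.9 tip above wheel top 7.4 | tilt [-1.    -0.003  0.001] zang 67.6 | F jig -0.1 -0.1 0.4 gap -0.1 t 13.2
to 12 above, y-10: [-4.6419851   3.37848668 -5.05673581]
contact_force: [-0.3, 0.3, 6.1]
rel jig x 2.9 y -5.6 tip above wheel top -2.6 | tilt [-1.    -0.001  0.001] zang 67.5 | F jig -0.4 0.2 6.1 gap -0.1 t 13.5
to 12 above, y-10: [-14.62480919   2.92468326  -4.39405283]
```

```bash
python3 -m jog '[[[0,0,2],[0,0,0]],[[0,0,4],[0,0,0]],[[0,0,5],[0,0,0]],[[0,0,5],[0,0,0]]]'|grep force; python3 rel.py
python3 -m jog '[[[-5,0,0],[0,0,0]],[[-9,0,0],[0,0,0]],[[-50,0,0],[0,0,0]],[[-90,0,0],[0,0,0]],[[-90,0,0],[0,0,0]]]'|grep force; python3 jaw.py
python3 -m jog '[[[0,50,0],[0,0,0]],[[0,100,0],[0,0,0]],[[0,150,40],[0,0,0]],[[0,180,80],[0,0,0]],[[0,180,130],[0,0,0]]]' >/dev/null
python3 -m jog '[[[0,0,50],[0,0,0]],[[0,0,100],[0,0,0]],[[0,0,150],[0,0,0]],[[0,0,150],[0,0,0]],[[0,0,150],[0,0,0]]]' | grep t:
python3 - <<'E'
from h import *
c,x,y=np.load('jig.npy'); c=c*[1,1,0]
out=[]
for n,(u,v) in(('top',(312,212)),('side',(266,233))):
    F=np.mean([cam(n)['frame'].astype(float) for _ in range(4)],0)
    d=cam(n); f=F[v-14:v+14,u-14:u+14,::-1]; f=np.clip(f*1.6,0,255).astype('uint8')
    out.append(cv2.resize(f,None,fx=14,fy=14,interpolation=cv2.INTER_CUBIC))
    g=F.sum(2); print((g[v-2:v+6,u-10:u+6] if n=='side' else g[v-6:v+6,u-6:u+8]).astype(int)//3)
cv2.imwrite('pics/z6.png',np.hstack(out))
E
```

```text
contact_force: [-0.3, 0.5, 5.9]
rel jig x 3.0 y -0.5 tip above wheel top -2.3 | tilt [-1.    -0.001  0.001] zang 67.5 | F jig -0.5 0.3 5.9 gap 0.1 t 13.9
to 12 above, y-10: [-14.3148486    2.93792343  -9.45552069]
contact_force: [0.8, 0.3, 0.4]
jaw y 186 [-18.1 -14.   -4.8]
t: 15.45
tool_rot: [0.586, -0.393, 0.589, 0.394]
[[102 104 101  64  66  48  42  38  64 120 142 151 141  71]
 [103 104  61  64  67  52  45  41  50  37  51 111 113  93]
 [102 104  70  72  65  54  53  28  60  38  49  51  85 106]
 [103 104 106 109  63  66  57  39  53  54  89  92  93 105]
 [103 104 105 108  62  74  59  62  60  75  96  93 105 105]
 [113 107 101 107  60 110  79  65  95 109 106 104 103 104]
 [154 128 103 101  59 106  95  72  96 107 104 103 103 103]
 [152 153 154  82  65  81  58  74 108 106 105 104 104 102]
 [153 145 134  99  92  66  50  75 112 102 104 103 105 104]
 [147  98 145 112  82  68  58 122 138 106 108 102 104 103]
 [ 98 133 131 104 140 110  91 110 151 149 138 109 113 106]
 [ 63 145  52 103  90 114 141 132 135 134 152 142 154 128]]
[[ 93 122 117 111 110 111 102  86  85  85  85  86  84  82  94 110]
 [ 87 121 117 115 107 114 102  80  84  81  85  85  84  77 105 131]
 [ 70  98 102 113 121 127 107  80  79  72  73  71  68  59  90 124]
 [ 33  37  52  94 108 104  91  81  76  53  38  36  33  33  74 122]
 [ 36  24  38  93  97  65  55  62  62  37  17  17  16  22  57  96]
 [ 94  81  78  97  85  39  27  41  62  62  62  61  58  49  48  60]
 [ 97  92  83  84  65  31  27  46  72  85  85  87  86  71  54  58]
 [ 59  57  60  66  74  67  78  82  74  84  85  83  83  73  60  60]]
```

View pics/z6.png

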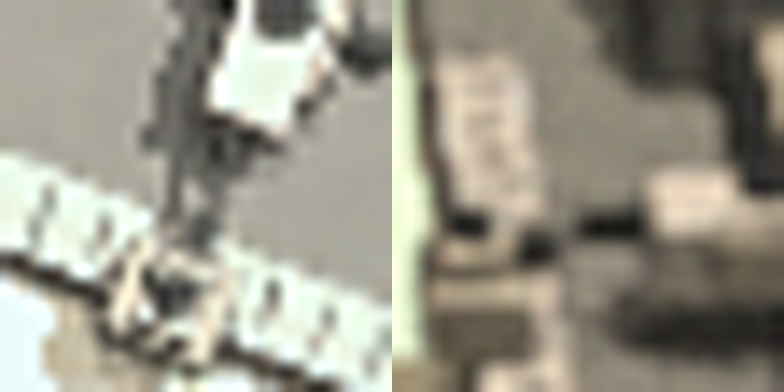

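The zooms show the pointer nearly in line with the nose. The row and column centroids put the remaining gap at about 0.8 mm (top) and 1–2 mm (side). That is probably already inside tolerance, but I'll centre it with one more 3 mm stroke.

```bash
python3 -m jog '[[[0,0,-50],[0,0,0]],[[0,0,-100],[0,0,0]],[[0,0,-150],[0,0,0]],[[0,0,-150],[0,0,0]],[[0,0,-150],[0,0,0]]]' >/dev/null
python3 -m jog '[[[0,0,-50],[0,0,0]],[[0,-40,-90],[0,0,0]],[[0,-80,-130],[0,0,0]],[[0,-130,-130],[0,0,0]],[[0,-180,-130],[0,0,0]]]' > /dev/null
python3 -m jog '[[[0,0,0],[0,0,0]],[[0,0,0],[0,0,0]]]' > /dev/null; python3 rel.py
```

```text
rel jig x -4.4 y -10.7 tip above wheel top 86.1 | tilt [-1.  0.  0.] zang 67.5 | F jig -1.1 0.1 0.6 gap -0.1 t 17.1
to 12 above, y-10: [74.05329547 -4.44703608  0.65443241]
```

```bash
python3 -m jog '[[[30,-7,8.5],[0,0,0]],[[65,-7,8.5],[0,0,0]],[[80,-7,8.5],[0,0,0]],[[80,-7,8.5],[0,0,0]],[[80,-7,8.5],[0,0,0]]]' >/dev/null; python3 rel.py
python3 -m jog '[[[5,0,0],[0,0,0]],[[8.5,0,0],[0,0,0]],[[8.5,0,0],[0,0,0]]]'|grep force; python3 rel.py
```

```text
rel jig x 0.6 y -1.7 tip above wheel top 7.6 | tilt [-1. -0.  0.] zang 67.6 | F jig 0.5 -0.5 -0.1 gap 0.1 t 17.6
to 12 above, y-10: [-4.4239331   0.59484406 -8.29139743]
contact_force: [0.2, 1.0, 3.7]
rel jig x 1.9 y -2.4 tip above wheel top -0.7 | tilt [-1.    -0.002  0.001] zang 67.5 | F jig -0.2 1.0 3.7 gap 0.1 t 17.9
to 12 above, y-10: [-12.7042932    1.86845104  -7.6164154 ]
```

Contact is light, so I'll press 1.5 mm more, do the 3 mm stroke, then lift and withdraw.

```bash
python3 -m jog '[[[1.5,0,0],[0,0,0]],[[1.5,0,0],[0,0,0]]]'|grep force; python3 rel.py
python3 -m jog '[[[0,0,1.5],[0,0,0]],[[0,0,3],[0,0,0]],[[0,0,3],[0,0,0]]]'|grep force; python3 rel.py
python3 -m jog '[[[-5,0,0],[0,0,0]],[[-9,0,0],[0,0,0]],[[-50,0,0],[0,0,0]],[[-90,0,0],[0,0,0]],[[-90,0,0],[0,0,0]]]'|grep force; python3 jaw.py
python3 -m jog '[[[0,50,0],[0,0,0]],[[0,100,0],[0,0,0]],[[0,150,40],[0,0,0]],[[0,180,80],[0,0,0]],[[0,180,130],[0,0,0]]]' >/dev/null
python3 -m jog '[[[0,0,50],[0,0,0]],[[0,0,100],[0,0,0]],[[0,0,150],[0,0,0]],[[0,0,150],[0,0,0]],[[0,0,150],[0,0,0]]]' | grep t:
python3 - <<'E'
from h import *
out=[]
for n,(u,v) in(('top',(312,212)),('side',(266,233))):
    F=np.mean([cam(n)['frame'].astype(float) for _ in range(4)],0)
    f=F[v-14:v+14,u-14:u+14,::-1]; f=np.clip(f*1.6,0,255).astype('uint8')
    out.append(cv2.resize(f,None,fx=14,fy=14,interpolation=cv2.INTER_CUBIC))
    g=F.sum(2); print((g[v-2:v+6,u-10:u+6] if n=='side' else g[v-6:v+6,u-6:u+8]).astype(int)//3)
cv2.imwrite('pics/z7.png',np.hstack(out))
E
```

```text
contact_force: [0.0, 1.9, 5.7]
rel jig x 1.9 y -2.5 tip above wheel top -2.3 | tilt [-1.    -0.002  0.001] zang 67.5 | F jig -0.7 1.7 5.7 gap 0.4 t 18.1
to 12 above, y-10: [-14.27845048   1.83154533  -7.46042915]
contact_force: [-0.0, -0.5, 5.5]
rel jig x 1.9 y -0.1 tip above wheel top -2.4 | tilt [-1.    -0.001 -0.   ] zang 67.5 | F jig 0.2 -0.5 5.5 gap -0.2 t 18.4
to 12 above, y-10: [-14.40587682   1.85948167  -9.86951725]
contact_force: [1.3, -0.1, 0.5]
jaw y 186 [-18.8 -14.1  -5. ]
t: 20.0
tool_rot: [0.586, -0.393, 0.589, 0.394]
[[102 103 106  63  65  60  39  38  62 120 142 149 155  80]
 [102 103 101  63  65  66  44  43  31  39  50 109 144  70]
 [102 104  69  72  65  52  55  43  50  43  49  47  71  94]
 [103 104 105 108  64  66  66  44  59  44  89  82  94 105]
 [103 104 105 108  62  65  59  45  55  64  96  94 105 105]
 [112 107 101 106  61  73  81  65  81 110 106 104 103 103]
 [154 128 103 101  59 107  96  72  94 108 104 103 103 103]
 [152 153 154  82  65  82  62  73  95 106 105 103 103 103]
 [153 145 133  98  92  65  49  72 112 102 104 104 105 104]
 [147  99 145 112  82  67  58 122 138 106 108 102 104 102]
 [ 98 133 130 104 140 110  91 111 151 149 138 109 113 105]
 [ 63 145  53 103  90 114 140 132 135 134 152 142 154 128]]
[[ 93 119 118 112 108 111 101  85  86  86  85  85  84  82  97 110]
 [ 90 122 118 112 109 115 100  80  83  83  83  85  83  78 104 132]
 [ 69  99 103 113 121 125 109  79  85  77  71  74  72  62  94 127]
 [ 35  36  53  93 108 101  92  79  79  58  40  42  41  37  82 125]
 [ 35  22  40  91 100  66  57  63  69  44  18  16  17  16  60  99]
 [ 90  80  79  97  86  40  27  41  63  58  45  52  59  51  46  63]
 [ 98  92  82  81  62  32  29  45  72  81  73  81  86  72  53  59]
 [ 59  58  58  67  71  69  77  83  76  84  84  84  84  73  58  57]]
```

View pics/z7.png

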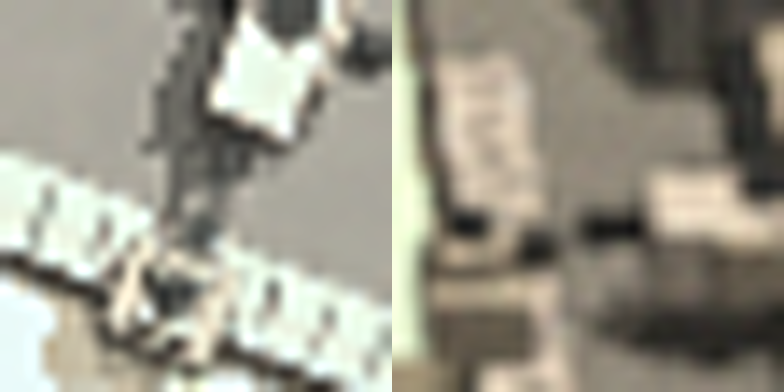

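After the last stroke the pointer and nose are in line. The top view leaves about 0–0.3 mm, the side view about 1.3 mm, and the side-view gap after stroke 1 less the travel since leaves 0.1–0.8 mm. All are inside 2.5 mm, and the hand is clear.

```bash
python3 -c "
from cell import bot
o=bot.observe();print(o['t'],o['contact_force'],o['eef_pos']);print(bot.finish_job())"
```

```text
20.4 [-0.12432783  1.32225106  0.74088269] [573.3598946  414.54617504 188.57857907]
the job is handed in; nothing more can be done
None
```

I closed the jig with the shut fingertips on top of the wheel and handed the job in at t = 20.4 s. The pointer should be about 0–1.3 mm short of the nose centre, within the 2.5 mm allowed.

- **Moves:** I pressed about 1–4 mm at about 4–7 N and made seven strokes toward jig +y: four of 20 mm, then 13, 5 and 3 mm. I lifted the finger between strokes and touched only the wheel. The jaw travelled about 36–37 mm.
- **Last checks:** The cameras disagree slightly. The top view leaves about 0–0.3 mm and the side view about 1.3 mm. The side-view gap after stroke 1 less the travel since leaves about 0.1–0.8 mm.
- **End state:** The hand was well away from the jig, and the last force reading was within sensor noise. I made no separate final check of the loose slates, chisel and pencil, but nothing went near them.

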